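# Meter two heat sinks out of the slide-gate hopper

### The job

Slide the long grey catch bin endways in under the hopper, from the end away from the gate's pull tab, until it is fully home against the stop. Then draw the slide gate partway open by its tab so that exactly two of the four heat sinks drop into the bin, and push the gate fully shut again with the other two still in their cells. Do not touch the heat sinks with the gripper, leave the bin home under the hopper, and leave the other things on the bench where they lie.

Things in the scene. Friction and masses are not known exactly. Their poses are not given: they have to be found in the camera images.
- hopper: grey-painted hopper on a dark steel frame, fixed to the bench; origin on the bench under its middle, z up, y along its row of cells. Stands on four posts 10 mm square at x = +-46, y = +-91 mm; end flanges 72 to 78 mm high reach x = +-52, y = +-97 mm; flared mouth 129 mm high reaches x = +-35, y = +-97 mm. Skids 6 mm high on the bench at x = +-47, y = -102 to 102 mm, 80 mm clear between them.
- hopper_stop (a point): middle of the end stop's face, hopper x = 0, y = -85 mm, 8 mm above the bench. The stop is a bar 16 mm high across the hopper's -y end. The bin goes in from the open +y end, moving to the hopper's -y between posts and skids, and is home when its tray touches this face: bin origin at the hopper's origin, y axes alike.
- cell2 (a point): centre of the second cell's floor opening, hopper y = +20 mm, 70 mm above the bench. Four open-topped cells 34 (x) x 37 (y) mm inside, 3 mm walls, centres at hopper y = +60, +20, -20, -60 mm, x = 0, reach from 72 to 112 mm above the bench, with a clear window on the -x side; one heat sink lies in each.
- gate (a joint): travel (m) of the flat steel gate under the cells: 0 shut (stop), grows as pulled to the hopper's -y, limit 0.125; starts within 6 mm of shut. About 2 N friction, no spring, stays where left. Its top is 70 mm high. Its rear edge is at hopper y = +84 mm less the travel: cell 1 is wholly uncovered (heat sink fallen) at 0.043, cell 2 at 0.083; the heat sink of cell 3 falls from about 0.100.
- gate_tab (a point): middle of the gate's upright pull tab, 88 mm above the bench, hopper x = 0, y = -152.5 mm less the travel. Steel plate 44 mm wide (hopper x), 5 mm thick (y), standing on the gate up to 108 mm, with a bead 9 mm thick along its top 9 mm. Shut, there is 54 mm clear over the gate between tab and hopper flange, open from above.
- bin: loose grey plastic catch bin, open on top, about 300 g; origin at the centre of the tray's underside, z up. Tray 64 (x) x 170 (y) x 36 (z) mm outside, walls 4 mm. A tongue 26 mm wide, 6 mm high leads from its +y end to y = 179 mm and carries an upright lug. Starts on the bench off the hopper's +y end.
- bin_lug (a point): on the bin's upright lug, 50 mm above the bin's underside, bin x = 0, y = +161 mm. The lug is 14 mm thick (bin x), 24 mm long (bin y), its top 62 mm above the underside. A 6 mm thick rib, 18 mm high, joins its foot to the tray.
- sink1: finned aluminium heat sink, 30 x 30 x 16 mm, 30 g; origin at the centre of its underside. At the start it lies fins up on the gate in cell 1 of the hopper, counted from the end away from the tab (hopper y about +60 mm).
- sink2: finned aluminium heat sink, 30 x 30 x 16 mm, 30 g; origin at the centre of its underside. At the start it lies fins up on the gate in cell 2 of the hopper, counted from the end away from the tab (hopper y about +20 mm).
- sink3: finned aluminium heat sink, 30 x 30 x 16 mm, 30 g; origin at the centre of its underside. At the start it lies fins up on the gate in cell 3 of the hopper, counted from the end away from the tab (hopper y about -20 mm).
- sink4: finned aluminium heat sink, 30 x 30 x 16 mm, 30 g; origin at the centre of its underside. At the start it lies fins up on the gate in cell 4 of the hopper, counted from the end away from the tab (hopper y about -60 mm).
- side_cutter: side cutter pliers with black handles, 149 x 65 x 14 mm, lying to the robot's right; bystander. Origin at the centre of its underside.
- blue_case: flat blue tool case, 88 x 150 x 21 mm, behind the hopper; bystander. Origin at the centre of its underside.
- gel_pot: small round white pot with lid, 32 mm across, 22 mm high, in front of the hopper; bystander. Origin at the centre of its underside.
- tape_black: roll of black tape lying flat, 62 mm across, 19 mm high, near the bench's front edge; bystander. Origin at the centre of its underside.
There are look-alikes about, which are no part of the job. Leave any brown or pink look-alike of the sink4 alone.

How it is judged:
By the outcome, as a careful person would: the job done as asked, in the order asked, and still so for the second after the job is handed in, with the robot touching nothing.
It also fails if it takes over 67 s, if anything falls off the work surface, if the arm or the gripper's body presses on something with over 40 N, if the wrist force passes 120 N, or if a joint passes its speed limit or range.

### The arm

A 6-joint arm with a two-finger parallel gripper is mounted at the origin on a cart in front of the work surface, level with it; the furniture and walls round the work are solid. World frame = base frame: x ahead of the robot, y to its left, z up, the work surface at z = 0. Lengths are in mm, angles in rad, forces in N, time in s.
With the tool pointing down it reaches from about 275 to 750 mm from the base axis. Payload 10.2 kg.
Tool frame: the origin (TCP) lies at the very end of the fingers, on their centre line; the grasp point (between the pads) lies 19 mm behind it; z points along the fingers, y is the line along which they close (so a half turn about z gives the same grasp; the last joint's range is limited). The gripper opens to 85 mm and grips with 20 to 120 N. Pads are 22 mm wide; open, the fingers measure 114 mm over their backs; the gripper's body (76 mm by 85 mm) begins 54 mm behind the grasp point. The pads swing forward as they close: fully open they stand 13 mm farther back than shut.
Start: joints at [-1.476, 0.313, 1.498, -0, 1.331, -0.223], TCP at [164.038, -498.721, 231.294] pointing down, gripper open.
Joint ranges: [-2.94, 2.94], [-0.97, 2.17], [0.19, 2.56], [-1.23, 4.37], [0.02, 3.11], [-2.88, 2.88]. Speed limits (rad/s): [2.39, 2.39, 3.01, 3.14, 3.14, 3.14].

### API

Orientations are given as a unit quaternion [w, x, y, z].
In Python, from rig import telemetry, optics, ctrl gives the robot as it stands.
- The arm moves only by the tool servo_tool, never from a script. Its argument "deltas" is a list of rows, each a list of 3 entries, a list of its own where there are three numbers: the shift along the tool's x, y, z in units of 20 cm (1.0 is 20 cm), then the turn, a rotation vector about the tool's x, y, z in units of 90 degrees (1.0 is 90 degrees), then the opening, from 0 (shut) to 1 (fully open). A call has 1 to 8 rows; each row shifts and turns the commanded pose from where the row before left it, along the tool's axes as they then stand; what a row does not reach is not made up. A row lasts 1/10 s, in which the tool goes at most 50 mm and 8.59 degrees, less where a joint would pass 70% of its speed; a pose out of reach is approached as far as the arm can. A call with a number of a shift or a turn outside -1 to 1 is refused whole. A call with a gripper value outside its range is refused whole. The fingers move at their own pace and stop on an object; "squeeze" is the grip in N (left out, the last holds). Time passes only in rows, so rows that do not move let the fingers close. It gives the time, the measured TCP pose, the force, the opening and the grip force at its end, in the units of the state.
- telemetry.sense(): the state, without advancing time (a new reading comes with each control period).
- optics.capture(name): name is "scene" or "top" or "wrist"; returns the picture (420x560x3 uint8, blue, green, red); there is no depth.
- optics.camera_model(name): a dict with "vfov" (degrees; the focal length in pixels is half the picture's height over the tangent of half this angle, whatever the lens; pixels are square), "cx", "cy" (the principal point, pixels), "dist" ([k1, k2, p1, p2, k3] as OpenCV has them; the pictures are not rectified), "R" (3x3) and "t" (3): a world point X has camera coordinates R X + t; the wrist camera has in their place "mount" (4x4, takes a point from camera to tool coordinates, whose origin is the TCP and whose axes are the flange's). Camera axes: x right, y down, z forward; pixel columns grow to the right and rows downward; lengths in mm; the calibration is good to about 2 mm. A picture is of the moment at which its call begins: read the wrist's pose just before it. camera_model takes no time and is no camera call.
- ctrl.finish_job(): hands the job in; it is judged then, once.
The state is a dict: "time_s": time; "joints": joint angles; "dq": joint speeds; "tau": joint torques, N m; "eef_pos": TCP position; "ee_rot": TCP orientation; "force": force on the tool from outside, world axes, zero at the start; "wrist_torque": the same for the moment, N m; "grip_width": opening from 0.0 (shut) to 1.0 (fully open); "grip_force": force on a finger pad.
Only numpy, scipy, OpenCV 4.12 (cv2) and the standard library are available. Lean on these libraries where they do the work, as an engineer would, in place of code of your own. Each camera call takes 0.05 s, during which the arm holds its last target. There are 200 camera calls.

## Working session

There is one attempt and no reset: what is moved stays moved. The work goes in short steps, Python scripts to look and compute and a tool call to move; the robot and the scene stay as the last step left them, time stands still between calls to the robot, and variables do not carry over. Pictures are saved under pics/ and viewed, at most 12 in all, crops included, and the job is handed in when it is done.

Besides the shell and the picture viewer there is one more tool, called after "Call:" as a command line: name --argument value ..., lists and objects as JSON in quotes. servo_tool: Moves the arm, as the interface text tells. Its arguments: {"type":"object","properties":{"deltas":{"type":"array"},"squeeze":{"type":"number"}},"required":["deltas"]}

```bash
mkdir -p pics
python3 - <<'E'
from rig import telemetry, optics, ctrl
import cv2,json
for n in ("scene","top"):
    cv2.imwrite(f"pics/{n}0.png",optics.capture(n))
for n in ("scene","top","wrist"):
    print(n,optics.camera_model(n))
print(telemetry.sense())
E
```

```text
scene {'vfov': 43.77552165309462, 'cx': 280.6412773295676, 'cy': 209.4283829673223, 'dist': array([-0.05236213,  0.        ,  0.        ,  0.        ,  0.        ]), 'R': array([[-0.78367399, -0.62084443, -0.02018072],
       [-0.45428169,  0.59497909, -0.66304452],
       [ 0.4236546 , -0.51044302, -0.74830789]]), 't': array([ 443.42730869,  273.94648172, 1063.00784477])}
top {'vfov': 54.36461002022801, 'cx': 273.7790780204787, 'cy': 210.4215808980963, 'dist': array([-0.03009172,  0.        ,  0.        ,  0.        ,  0.        ]), 'R': array([[-1.17714016e-02, -9.99930714e-01,  3.14938524e-05],
       [-9.96471008e-01,  1.17280554e-02, -8.31142714e-02],
       [ 8.31081434e-02, -1.00975418e-03, -9.96540023e-01]]), 't': array([  44.57155373,  555.48167777, 1111.14282292])}
wrist {'vfov': 59.57844214883826, 'cx': 278.359914240797, 'cy': 213.36793097196679, 'dist': array([-0.02981581,  0.        ,  0.        ,  0.        ,  0.        ]), 'mount': array([[-5.25048544e-04, -9.57196931e-01, -2.89436971e-01,
         7.34657941e+01],
       [ 9.99999793e-01, -3.95026030e-04, -5.07643272e
[... 197 characters left out ...]
0]])}
{'time_s': 0.1, 'joints': array([-1.47639139e+00,  3.13382554e-01,  1.49834111e+00, -1.92675072e-05,
        1.33098360e+00, -2.23369618e-01]), 'dq': array([ 0.00049257, -0.00151171, -0.00191436, -0.00010828,  0.001285  ,
       -0.00079766]), 'tau': array([ 3.63958083e-03, -4.12902975e+01, -2.60137439e+01, -1.19856127e-04,
        3.13004646e-03,  4.79459152e-05]), 'eef_pos': array([ 164.01570305, -498.49106975,  230.80570808]), 'ee_rot': array([-5.56752607e-04,  9.87403433e-01,  1.58221837e-01,  2.65742836e-05]), 'force': array([-0.07889227,  0.39379254, -0.73825685]), 'wrist_torque': array([ 0.01484033, -0.02128411, -0.00635662]), 'grip_force': 0.0, 'grip_width': 0.9965628465664057}
```

View pics/scene0.png

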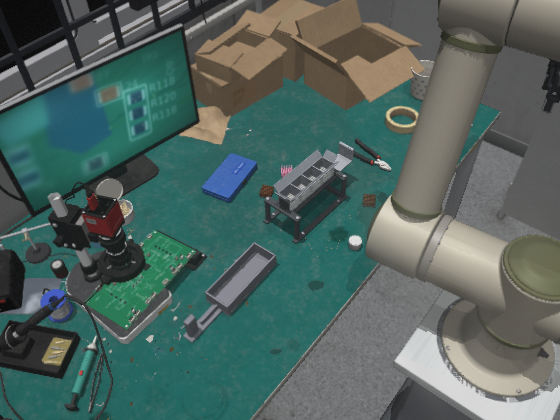

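View pics/top0.png

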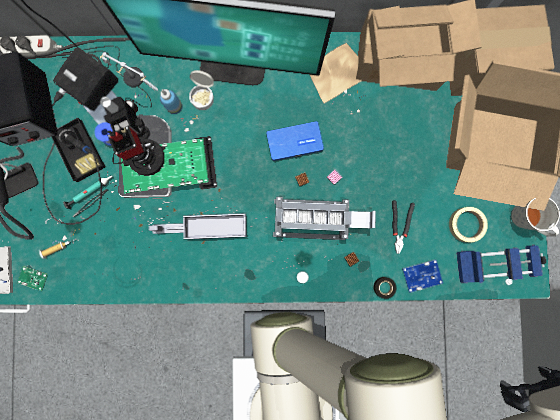

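The scene picture shows the hopper at about (310,185) with the tab at (346,150), and the bin at (240,280) with its lug at (190,325). In the top picture the hopper is at about (313,218), the tab at the right (365,219), the bin at (213,227) and the lug at (160,229). The brown blocks at (303,180) and (351,259) and the pink one at (335,177) are look-alikes; the real sinks are inside the hopper cells. Next is an enlarged crop.

Run:
```python
import cv2
im=cv2.imread("pics/top0.png")[180:280,140:390]
im=cv2.resize(im,None,fx=3.2,fy=3.2,interpolation=cv2.INTER_CUBIC)
s=cv2.imread("pics/scene0.png")[140:350,170:370]
cv2.imwrite("pics/c1.png",im)
cv2.imwrite("pics/c2.png",cv2.resize(s,None,fx=2.8,fy=2.8,interpolation=cv2.INTER_CUBIC))
```

```text
(no output)
```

View pics/c1.png

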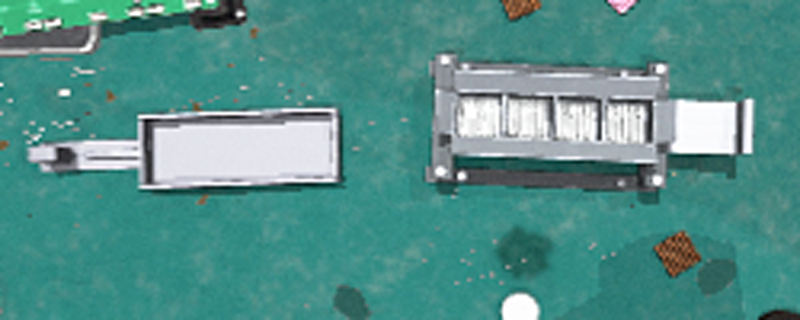

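View pics/c2.png

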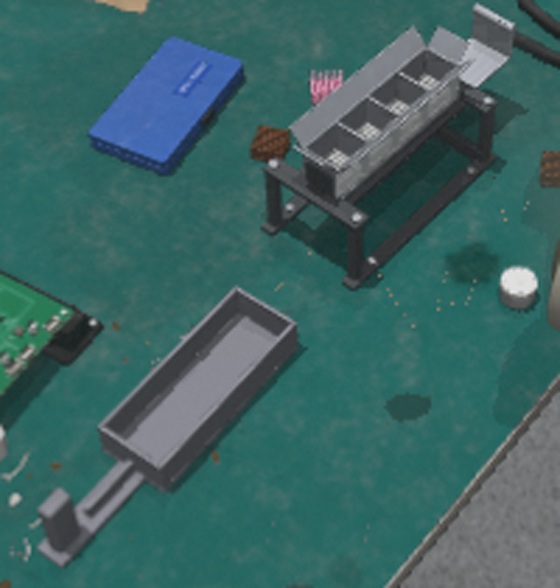

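Crop 1: hopper flange bolts are at (444,60), (660,68), (440,172) and (657,180), the bin rim corners at (138,116), (338,110), (342,184) and (138,189), the lug top at about (43,154), and the tab's top edge at (746,126). Crop 2 agrees with this: four sinks in the cells and the gate shut.

```bash
cat > h.py <<'E'
import numpy as np,cv2
from rig import telemetry, optics, ctrl
def cam(n):
    m=optics.camera_model(n); f=210/np.tan(np.radians(m['vfov']/2))
    K=np.array([[f,0,m['cx']],[0,f,m['cy']],[0,0,1.]])
    if n=='wrist':
        from scipy.spatial.transform import Rotation as Ro
        s=telemetry.sense(); q=s['ee_rot']; T=np.eye(4)
        T[:3,:3]=Ro.from_quat([q[1],q[2],q[3],q[0]]).as_matrix();T[:3,3]=s['eef_pos']
        W=np.linalg.inv(T@m['mount']); m['R']=W[:3,:3]; m['t']=W[:3,3]
    return K,m
def unproj(KM,px,z):
    K,m=KM; p=cv2.undistortPoints(np.array(px,float).reshape(-1,1,2),K,m['dist']).reshape(-1,2)
    out=[]
    for (a,b),zz in zip(p,np.broadcast_to(z,len(p))):
        d=m['R'].T@np.array([a,b,1]); c=-m['R'].T@m['t']; out.append(c+d*(zz-c[2])/d[2])
    return np.array(out)
def proj(KM,X):
    K,m=KM
    return cv2.projectPoints(np.array(X,float),cv2.Rodrigues(m['R'])[0],m['t'],K,m['dist'])[0].reshape(-1,2)
def fit(loc,w):  # 2D rigid: world = R loc + t ; returns x,y,yaw
    loc=np.array(loc,float);w=np.array(w)[:,:2]
    a=loc-loc.mean(0);b=w-w.mean(0)
    th=np.arctan2((a[:,0]*b[:,1]-a[:,1]*b[:,0]).sum(),(a*b).sum())
    R=np.array([[np.cos(th),-np.sin(th)],[np.sin(th),np.cos(th)]])
    t=w.mean(0)-R@loc.mean(0); return t,th,(w-(loc@R.T+t))
E
python3 - <<'E'
from h import *
np.set_printoptions(precision=2,suppress=True)
T=cam('top'); c=lambda p:np.array(p)/3.2+[140,180]
print(fit([[46,91],[46,-91],[-46,91],[-46,-91]],unproj(T,c([(444,60),(660,68),(440,172),(657,180)]),78)))
print(fit([[32,85],[32,-85],[-32,-85],[-32,85]],unproj(T,c([(138,116),(338,110),(342,184),(138,189)]),36)))
print('tab',unproj(T,c([(745,100),(748,152),(746,126)]),108)); print('lug',unproj(T,c([(43,154),(40,146),(40,163)]),62))
E
```

```text
(array([531.64, -62.37]), np.float64(-0.049231632992895374), array([[ 0.15, -1.69],
       [ 0.38,  1.53],
       [-0.39, -1.75],
       [-0.15,  1.9 ]]))
(array([511.92, 200.25]), np.float64(0.017147556743400814), array([[-0.68,  1.09],
       [-0.44, -0.49],
       [ 0.26, -2.41],
       [ 0.86,  1.81]]))
tab [[ 543.76 -216.32  108.  ]
 [ 501.98 -217.41  108.  ]
 [ 522.84 -216.46  108.  ]]
lug [[508.98 360.62  62.  ]
 [515.7  363.23  62.  ]
 [501.49 363.05  62.  ]]
```

```bash
cat > go.py <<'E'
import sys
from h import *
from scipy.spatial.transform import Rotation as Ro
x,y,z,phi=map(float,sys.argv[1:5]); s=telemetry.sense(); q=s['ee_rot']
R=Ro.from_quat([q[1],q[2],q[3],q[0]]); 
G=Ro.from_matrix(np.array([[np.cos(phi),np.sin(phi),0],[np.sin(phi),-np.cos(phi),0],[0,0,-1]]))
np.set_printoptions(precision=4,suppress=True)
d=np.array([x,y,z])-s['eef_pos']
print('t',s['time_s'],'pos',s['eef_pos'],'shift units now-axes',R.inv().apply(d)/200,'goal-axes',G.inv().apply(d)/200,'turn',(R.inv()*G).as_rotvec()/(np.pi/2),'F',s['force'],'gw',s['grip_width'])
E
python3 go.py 509.2 361.2 200 1.588
```

```text
t 0.1 pos [ 164.0157 -498.4911  230.8057] shift units now-axes [ 2.9826 -3.5438  0.1586] goal-axes [4.2681 1.7996 0.154 ] turn [-0.0005 -0.0006 -0.8086] F [-0.0789  0.3938 -0.7383] gw 0.9965628465664057
```

Call:
servo_tool --deltas '[[[0, 0, 0], [0, 0, -0.09], 0.7], [[0, 0, 0], [0, 0, -0.09], 0.7], [[0, 0, 0], [0, 0, -0.09], 0.7], [[0, 0, 0], [0, 0, -0.09], 0.7], [[0, 0, 0], [0, 0, -0.09], 0.7], [[0, 0, 0], [0, 0, -0.09], 0.7], [[0, 0, 0], [0, 0, -0.09], 0.7], [[0, 0, 0], [0, 0, -0.09], 0.7]]'

```text
time_s: 0.9
eef_pos: [164.0, -498.5, 230.9]
ee_rot: [-0.0, 0.747, 0.665, 0.0]
force: [0.3, -0.4, -0.4]
grip_width: 0.701
grip_force: 0.0
```

```bash
python3 go.py 509.2 361.2 200 1.588
```

```text
t 0.9 pos [ 164.025 -498.538  230.946] shift units now-axes [4.4696 1.216  0.1583] goal-axes [4.2684 1.7996 0.1547] turn [-0.0001 -0.0005 -0.0849] F [ 0.3077 -0.4416 -0.4485] gw 0.701247419391242
```

Call:
servo_tool --deltas '[[[0, 0, 0], [0, 0, -0.085], 0.7], [[0.178, 0.075, 0], [0, 0, 0], 0.7], [[0.178, 0.075, 0], [0, 0, 0], 0.7], [[0.178, 0.075, 0], [0, 0, 0], 0.7], [[0.178, 0.075, 0], [0, 0, 0], 0.7], [[0.178, 0.075, 0], [0, 0, 0], 0.7], [[0.178, 0.075, 0], [0, 0, 0], 0.7], [[0.178, 0.075, 0], [0, 0, 0], 0.7]]'

```text
time_s: 1.7
eef_pos: [266.4, -246.7, 231.1]
ee_rot: [-0.0, 0.703, 0.711, 0.0]
force: [0.9, 0.0, 0.9]
grip_width: 0.702
grip_force: 0.0
```

Call:
servo_tool --deltas '[[[0.178, 0.075, 0], [0, 0, 0], 0.7], [[0.178, 0.075, 0], [0, 0, 0], 0.7], [[0.178, 0.075, 0], [0, 0, 0], 0.7], [[0.178, 0.075, 0], [0, 0, 0], 0.7], [[0.178, 0.075, 0], [0, 0, 0], 0.7], [[0.178, 0.075, 0], [0, 0, 0], 0.7], [[0.178, 0.075, 0], [0, 0, 0], 0.7], [[0.178, 0.075, 0], [0, 0, 0], 0.7]]'

```text
time_s: 2.5
eef_pos: [383.1, 39.6, 231.2]
ee_rot: [-0.0, 0.703, 0.711, -0.0]
force: [0.4, -1.4, 0.5]
grip_width: 0.701
grip_force: 0.0
```

Call:
servo_tool --deltas '[[[0.178, 0.075, 0.02], [0, 0, 0], 0.7], [[0.178, 0.075, 0.02], [0, 0, 0], 0.7], [[0.178, 0.075, 0.02], [0, 0, 0], 0.7], [[0.178, 0.075, 0.02], [0, 0, 0], 0.7], [[0.178, 0.075, 0.02], [0, 0, 0], 0.7], [[0.178, 0.075, 0.02], [0, 0, 0], 0.7], [[0, 0, 0.02], [0, 0, 0], 0.7], [[0, 0, 0], [0, 0, 0], 0.7]]'

```text
time_s: 3.3
eef_pos: [469.9, 252.6, 202.1]
ee_rot: [-0.001, 0.703, 0.712, -0.001]
force: [0.5, -0.4, -0.3]
grip_width: 0.7
grip_force: 0.0
```

```bash
python3 go.py 509.2 361.2 200 1.588
python3 - <<'E'
from h import *
im=optics.capture('wrist'); 
cv2.imwrite('pics/w1.png',im)
print(proj(cam('wrist'),[[509.2,361.2,62],[509,200,36]]))
E
```

```text
t 3.3 pos [469.8576 252.5625 202.1421] shift units now-axes [0.5407 0.2036 0.0098] goal-axes [0.5397 0.206  0.0107] turn [-0.0015  0.0005 -0.0029] F [ 0.4681 -0.3547 -0.2563] gw 0.6999292334423418
[[335.3921595   52.54202978]
 [321.29864825 247.46265797]]
```

View pics/w1.png

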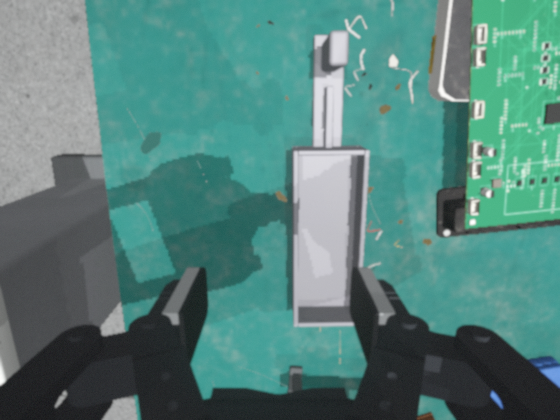

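The wrist picture shows the bin from above: rim corners at (293,150), (369,149), (366,325) and (294,326), and the lug top at about (339,43).

Run:
```python
from h import *
im=cv2.imread('pics/w1.png')[15:115,280:400]
cv2.imwrite('pics/w1c.png',cv2.resize(im,None,fx=6,fy=6,interpolation=cv2.INTER_CUBIC))
W=cam('wrist')
print(fit([[32,85],[32,-85],[-32,-85],[-32,85]],unproj(W,[(369,149),(366,325),(294,326),(293,150)],36)))
print(unproj(W,[(339,43)],62))
```

```text
(array([517.28607299, 203.29751707]), np.float64(0.04464036034292333), array([[-0.24773166, -0.18072421],
       [ 3.51714403, -0.96219785],
       [-2.99420649,  0.11869191],
       [-0.27520588,  1.02423015]]))
[[511.45305341 367.60017009  62.        ]]
```

View pics/w1c.png

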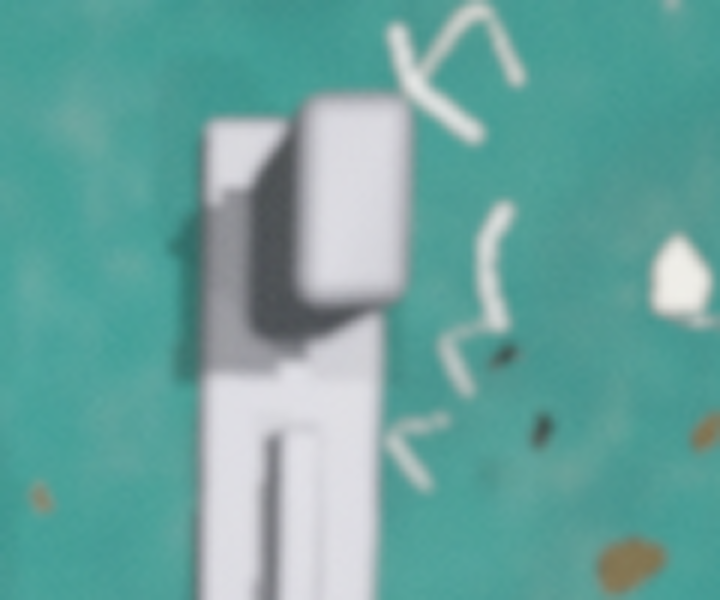

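The lug top's centre is at about (339,48) in the full picture, and its sides run within 0.02 rad of the tool axis.

```bash
python3 -c "
from h import *
print(unproj(cam('wrist'),[(339,48),(346.5,32),(346,64),(331,32),(330,64)],62))"; python3 go.py 511 362.5 30 1.595
```

```text
[[511.63335138 364.27614704  62.        ]
 [516.39332979 374.92487881  62.        ]
 [517.30407414 353.57390709  62.        ]
 [505.37828128 374.75567739  62.        ]
 [505.69007536 353.40355997  62.        ]]
t 3.35 pos [469.9782 251.9999 202.8068] shift units now-axes [0.5506 0.2127 0.8634] goal-axes [0.5474 0.2184 0.864 ] turn [-0.0009  0.0004 -0.008 ] F [-0.5121 -0.8235 -0.2775] gw 0.7038921873469819
```

Call:
servo_tool --deltas '[[[0, 0, 0], [0, 0, -0.008], 0.7], [[0.184, 0.073, 0], [0, 0, 0], 0.7], [[0.184, 0.073, 0], [0, 0, 0], 0.7], [[0.184, 0.073, 0], [0, 0, 0], 0.7], [[0, 0, 0.15], [0, 0, 0], 0.7], [[0, 0, 0.15], [0, 0, 0], 0.7], [[0, 0, 0.15], [0, 0, 0], 0.7], [[0, 0, 0], [0, 0, 0], 0.7]]'

```text
time_s: 4.15
eef_pos: [510.0, 362.2, 109.9]
ee_rot: [-0.001, 0.699, 0.715, -0.003]
force: [0.3, 0.4, -1.5]
grip_width: 0.704
grip_force: 0.0
```

Call:
servo_tool --deltas '[[[0, 0, 0.1], [0, 0, 0], 0.7], [[0, 0, 0.1], [0, 0, 0], 0.7], [[0, 0, 0.1], [0, 0, 0], 0.7], [[0, 0, 0.1], [0, 0, 0], 0.7], [[0, 0, 0], [0, 0, 0], 0.4], [[0, 0, 0], [0, 0, 0], 0.0], [[0, 0, 0], [0, 0, 0], 0.0], [[0, 0, 0], [0, 0, 0], 0.0]]' --squeeze 50

```text
time_s: 4.95
eef_pos: [512.6, 364.2, 35.5]
ee_rot: [0.001, 0.699, 0.715, 0.002]
force: [-0.1, -1.9, 6.3]
grip_width: 0.152
grip_force: 50.2
```

```bash
python3 - <<'E'
from h import *
im=optics.capture('top'); cv2.imwrite('pics/t2.png',im)
cv2.imwrite('pics/t2c.png',cv2.resize(im[180:280,140:390],None,fx=3.2,fy=3.2,interpolation=cv2.INTER_CUBIC))
E
python3 go.py 511.3 363.5 30 1.595
```

```text
t 5.0 pos [512.5289 364.2325  35.5266] shift units now-axes [-0.0036 -0.0063  0.0276] goal-axes [-0.0035 -0.0062  0.0276] turn [ 0.0019 -0.0008 -0.0002] F [-0.5256 -1.2121  7.2182] gw 0.1507606260607158
```

View pics/t2c.png

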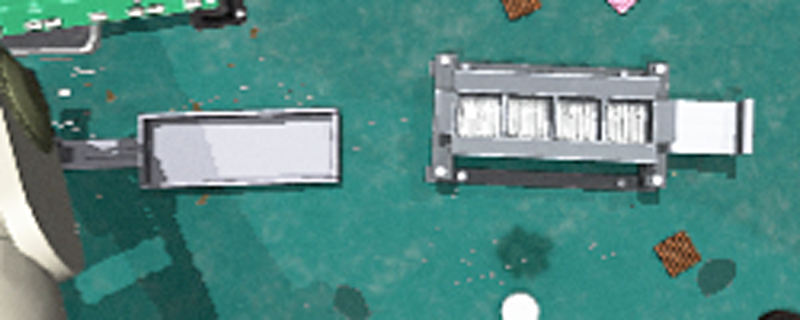

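The top picture shows the lug gripped and the bin still in place, clear of the hopper. I'll line the bin up with the hopper axis outside the entrance.

Call:
servo_tool --deltas '[[[-0.024, 0.0233, 0], [0, 0, 0.0058], 0], [[-0.024, 0.0233, 0], [0, 0, 0.0058], 0], [[-0.024, 0.0233, 0], [0, 0, 0.0058], 0], [[-0.024, 0.0233, 0], [0, 0, 0.0058], 0], [[-0.024, 0.0233, 0], [0, 0, 0.0058], 0], [[-0.024, 0.0233, 0], [0, 0, 0.0058], 0], [[-0.024, 0.0233, 0], [0, 0, 0.0058], 0], [[-0.024, 0.0233, 0], [0, 0, 0.0058], 0]]' --squeeze 80

```text
time_s: 5.8
eef_pos: [549.2, 326.2, 35.6]
ee_rot: [-0.0, 0.724, 0.689, 0.002]
force: [-2.6, 4.5, 6.7]
grip_width: 0.145
grip_force: 79.0
```

Call:
servo_tool --deltas '[[[0, 0, 0], [0, 0, 0], 0]]'

```text
time_s: 5.9
eef_pos: [549.9, 325.4, 35.6]
ee_rot: [0.0, 0.725, 0.689, 0.002]
force: [-0.2, 0.4, 6.4]
grip_width: 0.149
grip_force: 78.9
```

```bash
python3 - <<'E'
from h import *
im=optics.capture('top'); cv2.imwrite('pics/t3.png',im)
cv2.imwrite('pics/t3c.png',cv2.resize(im[190:260,140:340],None,fx=4,fy=4,interpolation=cv2.INTER_CUBIC))
E
python3 go.py 550.7 327.1 35 1.5217
```

```text
t 5.95 pos [549.8085 325.4267  35.6131] shift units now-axes [0.0086 0.004  0.0031] goal-axes [0.0086 0.004  0.0031] turn [ 0.0021 -0.001  -0.0003] F [-0.4386 -1.1392  7.2119] gw 0.14891079539552912
```

View pics/t3c.png

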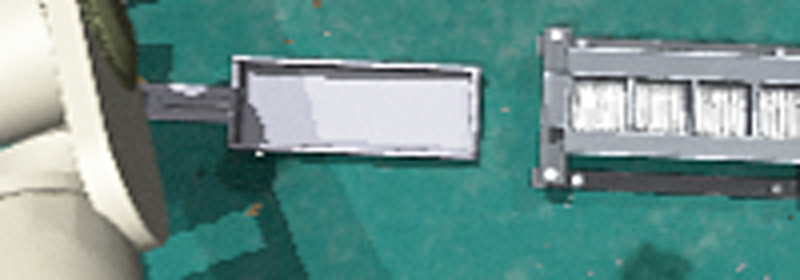

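The bin rim corners in this crop are at (233,57), (481,67), (478,159) and (230,150). It points at the hopper entrance.

Run:
```python
from h import *
T=cam('top'); c=lambda p:np.array(p)/4+[140,190]
t,th,r=fit([[32,85],[32,-85],[-32,-85],[-32,85]],unproj(T,c([(233,57),(481,67),(478,159),(230,150)]),36))
print(t,th,r)
h=np.array([531.64,-62.37]);a=-0.0492
d=t-h; print('bin in hopper frame',np.cos(a)*d[0]+np.sin(a)*d[1],-np.sin(a)*d[0]+np.cos(a)*d[1])
# hopper bolts in this crop
w=unproj(T,c([(556,35),(551,175)]),78);print(w)
```

```text
[538.16073894 161.34757868] -0.04816350607189121 [[ 0.14111971  0.70886117]
 [-0.59013872  0.1444324 ]
 [ 0.26875397 -0.31647926]
 [ 0.18026504 -0.53681431]]
bin in hopper frame -4.489616434291965 223.76755437626147
[[582.21074412  23.9103828   78.        ]
 [489.77927657  28.37948759  78.        ]]
```

Call:
servo_tool --deltas '[[[-0.02, 0.011, 0], [0, 0, 0], 0], [[-0.02, 0.011, 0], [0, 0, 0], 0], [[-0.04, 0, 0], [0, 0, 0], 0], [[-0.04, 0, 0], [0, 0, 0], 0], [[-0.04, 0, 0], [0, 0, 0], 0], [[-0.04, 0, 0], [0, 0, 0], 0], [[-0.04, 0, 0], [0, 0, 0], 0], [[-0.04, 0, 0], [0, 0, 0], 0]]'

```text
time_s: 6.75
eef_pos: [551.3, 269.9, 35.6]
ee_rot: [0.0, 0.724, 0.69, 0.002]
force: [0.2, 4.8, 5.3]
grip_width: 0.15
grip_force: 78.7
```

Call:
servo_tool --deltas '[[[-0.05, 0, 0], [0, 0, 0], 0], [[-0.05, 0, 0], [0, 0, 0], 0], [[-0.05, 0, 0], [0, 0, 0], 0], [[-0.05, 0, 0], [0, 0, 0], 0], [[-0.05, 0, 0], [0, 0, 0], 0], [[-0.05, 0, 0], [0, 0, 0], 0], [[-0.05, 0, 0], [0, 0, 0], 0], [[-0.05, 0, 0], [0, 0, 0], 0]]'

```text
time_s: 7.55
eef_pos: [547.6, 189.8, 35.6]
ee_rot: [0.001, 0.724, 0.69, 0.002]
force: [0.1, 5.0, 7.9]
grip_width: 0.148
grip_force: 78.9
```

```bash
python3 go.py 539.5 98.4 35 1.5217
```

```text
t 7.55 pos [547.5628 189.7526  35.5997] shift units now-axes [-0.4582 -0.0179  0.0019] goal-axes [-0.4582 -0.0178  0.003 ] turn [ 0.0027 -0.0014  0.    ] F [0.0708 4.9625 7.8545] gw 0.14843124448546718
```

Call:
servo_tool --deltas '[[[-0.05, 0, 0], [0, 0, 0], 0], [[-0.05, 0, 0], [0, 0, 0], 0], [[-0.05, 0, 0], [0, 0, 0], 0], [[-0.05, 0, 0], [0, 0, 0], 0], [[-0.05, 0, 0], [0, 0, 0], 0], [[-0.05, 0, 0], [0, 0, 0], 0], [[-0.04, 0, 0], [0, 0, 0], 0], [[-0.02, 0, 0], [0, 0, 0], 0]]'

```text
time_s: 8.35
eef_pos: [544.1, 117.5, 35.6]
ee_rot: [0.001, 0.724, 0.689, 0.002]
force: [0.7, 7.0, 7.8]
grip_width: 0.146
grip_force: 79.1
```

Call:
servo_tool --deltas '[[[-0.015, 0, 0], [0, 0, 0], 0], [[-0.01, 0, 0], [0, 0, 0], 0], [[-0.01, 0, 0], [0, 0, 0], 0]]'

```text
time_s: 8.65
eef_pos: [543.8, 111.0, 35.6]
ee_rot: [0.001, 0.724, 0.689, 0.002]
force: [0.1, 6.4, 8.4]
grip_width: 0.149
grip_force: 79.1
```

Call:
servo_tool --deltas '[[[-0.01, 0, 0], [0, 0, 0], 0], [[-0.01, 0, 0], [0, 0, 0], 0]]'

```text
time_s: 8.85
eef_pos: [543.6, 107.1, 35.6]
ee_rot: [0.001, 0.724, 0.69, 0.002]
force: [0.7, 6.1, 9.1]
grip_width: 0.148
grip_force: 79.1
```

Call:
servo_tool --deltas '[[[-0.01, 0, 0], [0, 0, 0], 0], [[-0.01, 0, 0], [0, 0, 0], 0]]'

```text
time_s: 9.05
eef_pos: [543.4, 103.1, 35.6]
ee_rot: [0.001, 0.724, 0.69, 0.002]
force: [-0.2, 5.8, 8.9]
grip_width: 0.152
grip_force: 79.1
```

Call:
servo_tool --deltas '[[[-0.01, 0, 0], [0, 0, 0], 0], [[-0.005, 0, 0], [0, 0, 0], 0]]'

```text
time_s: 9.25
eef_pos: [543.3, 100.0, 35.6]
ee_rot: [0.001, 0.724, 0.69, 0.002]
force: [0.1, 6.0, 9.0]
grip_width: 0.15
grip_force: 79.1
```

Call:
servo_tool --deltas '[[[-0.01, 0, 0], [0, 0, 0], 0], [[-0.005, 0, 0], [0, 0, 0], 0]]'

```text
time_s: 9.45
eef_pos: [543.2, 99.5, 35.6]
ee_rot: [-0.0, 0.725, 0.689, 0.004]
force: [2.9, 27.6, 6.6]
grip_width: 0.146
grip_force: 78.9
```

Contact with the stop at 28 N, so the bin is home. Releasing and rising.

Call:
servo_tool --deltas '[[[0, 0, 0], [0, 0, 0], 0.5], [[0, 0, 0], [0, 0, 0], 0.5], [[0, 0, 0], [0, 0, 0], 0.5], [[0, 0, -0.1], [0, 0, 0], 0.5], [[0, 0, -0.2], [0, 0, 0], 0.5], [[0, 0, -0.2], [0, 0, 0], 0.5], [[0, 0, -0.2], [0, 0, 0], 0.5], [[0, 0, -0.2], [0, 0, 0], 0.5]]'

```text
time_s: 10.25
eef_pos: [541.5, 95.9, 215.2]
ee_rot: [0.0, 0.724, 0.689, -0.0]
force: [0.3, -0.1, -0.1]
grip_width: 0.5
grip_force: 0.0
```

```bash
python3 go.py 524.1 -214.7 230 -0.0492;  python3 - <<'E'
from h import *
print(telemetry.sense()['joints'])
cv2.imwrite('pics/w4.png',optics.capture('wrist'))
im=optics.capture('top');cv2.imwrite('pics/t4.png',im)
E
```

```text
t 10.25 pos [541.4634  95.9265 215.1634] shift units now-axes [-1.5555 -0.0102 -0.0739] goal-axes [-0.0103  1.5555 -0.0742] turn [0.0001 0.     0.9999] F [ 0.3147 -0.1263 -0.12  ] gw 0.5003696823403376
[-3.76767216e-02  3.79979768e-01  1.44694902e+00 -1.85628403e-04
  1.31456603e+00  1.16628602e-02]
```

Call:
servo_tool --deltas '[[[-0.1945, -0.0013, -0.009], [0, 0, 0], 0.5], [[-0.1945, -0.0013, -0.009], [0, 0, 0], 0.5], [[-0.1945, -0.0013, -0.009], [0, 0, 0], 0.5], [[-0.1945, -0.0013, -0.009], [0, 0, 0], 0.5], [[-0.1945, -0.0013, -0.009], [0, 0, 0], 0.5], [[-0.1945, -0.0013, -0.009], [0, 0, 0], 0.5], [[-0.1945, -0.0013, -0.009], [0, 0, 0], 0.5], [[-0.1945, -0.0013, -0.009], [0, 0, 0], 0.5]]'

```text
time_s: 11.15
eef_pos: [523.9, -216.2, 227.3]
ee_rot: [-0.0, 0.724, 0.689, -0.0]
force: [0.1, -0.1, 1.6]
grip_width: 0.502
grip_force: 0.0
```

Call:
servo_tool --deltas '[[[0, 0, 0], [0, 0, 0.09], 0.5], [[0, 0, 0], [0, 0, 0.09], 0.5], [[0, 0, 0], [0, 0, 0.09], 0.5], [[0, 0, 0], [0, 0, 0.09], 0.5], [[0, 0, 0], [0, 0, 0.09], 0.5], [[0, 0, 0], [0, 0, 0.09], 0.5], [[0, 0, 0], [0, 0, 0.09], 0.5], [[0, 0, 0], [0, 0, 0.09], 0.5]]'

```text
time_s: 11.95
eef_pos: [524.2, -214.7, 227.1]
ee_rot: [-0.0, 0.982, 0.191, -0.0]
force: [0.3, -0.2, 0.4]
grip_width: 0.5
grip_force: 0.0
```

Call:
servo_tool --deltas '[[[0, 0, 0], [0, 0, 0.09], 0.5], [[0, 0, 0], [0, 0, 0.09], 0.5], [[0, 0, 0], [0, 0, 0.09], 0.5], [[0, 0, 0], [0, 0, 0.01], 0.5], [[0, 0, 0], [0, 0, 0], 0.5]]'

```text
time_s: 12.45
eef_pos: [524.3, -214.6, 227.4]
ee_rot: [-0.0, 1.0, -0.023, -0.0]
force: [0.2, -0.4, 0.5]
grip_width: 0.5
grip_force: 0.0
```

```bash
python3 go.py 524.1 -214.7 230 -0.0492;  python3 - <<'E'
from h import *
im=optics.capture('wrist')
cv2.imwrite('pics/w5.png',im)
W=cam('wrist');print(proj(W,[[524.1,-214.7,108],[536,28,78]]))
b=cv2.imread('pics/w4.png')
cv2.imwrite('pics/v.png',np.hstack([im[:,80:480],b[:,80:480]]))
E
```

```text
t 12.45 pos [ 524.3081 -214.6002  227.3754] shift units now-axes [-0.001   0.0005 -0.0131] goal-axes [-0.001   0.0005 -0.0131] turn [-0.0001  0.0003  0.002 ] F [ 0.1881 -0.372   0.4933] gw 0.49979463579958244
[[278.92471923 205.59507369]
 [-10.69383353 195.33603218]]
```

View pics/v.png

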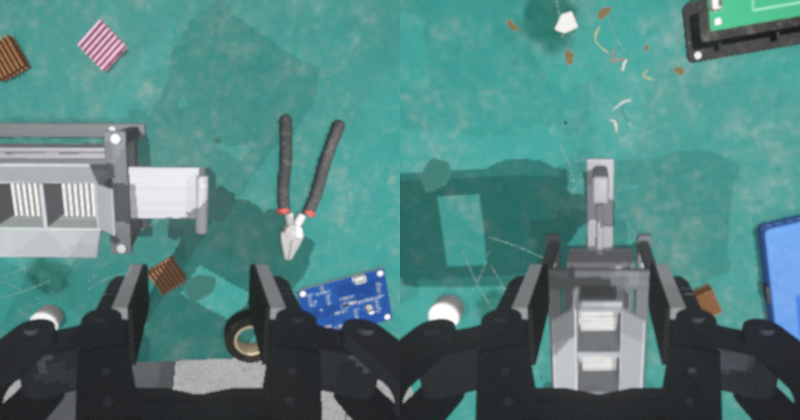

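The left panel (new wrist view) shows the tab's top bead at about (283,200) in full-picture pixels, with clear gaps on both sides. The right panel (earlier wrist view) shows the bin tray inside the hopper, its lug sticking out on the axis.

```bash
python3 - <<'E'
from h import *
print(unproj(cam('wrist'),[(283,200),(278,168),(279,233),(288,168),(288,233)],108))
E
python3 go.py 525 -215.8 74 -0.0492
```

```text
[[ 528.26318708 -217.91627901  108.        ]
 [ 552.31938806 -215.32793358  108.        ]
 [ 502.4381889  -213.76191449  108.        ]
 [ 551.98555966 -222.54910861  108.        ]
 [ 502.12110828 -220.61318341  108.        ]]
t 12.5 pos [ 524.3333 -214.5493  227.4344] shift units now-axes [0.0039 0.0062 0.7672] goal-axes [0.0036 0.0061 0.7672] turn [-0.0001  0.0003  0.0021] F [ 1.2344  0.2383 -0.1156] gw 0.49795076489505663
```

Call:
servo_tool --deltas '[[[0.009, 0.011, 0.1], [0, 0, 0.002], 0.5], [[0, 0, 0.15], [0, 0, 0], 0.5], [[0, 0, 0.15], [0, 0, 0], 0.5], [[0, 0, 0.15], [0, 0, 0], 0.5], [[0, 0, 0.1], [0, 0, 0], 0.5], [[0, 0, 0.05], [0, 0, 0], 0.5], [[0, 0, 0.05], [0, 0, 0], 0.5], [[0, 0, 0], [0, 0, 0], 0.5]]'

```text
time_s: 13.3
eef_pos: [526.0, -216.7, 77.1]
ee_rot: [-0.0, 1.0, -0.026, -0.0]
force: [-0.3, 0.2, 0.1]
grip_width: 0.497
grip_force: 0.0
```

Call:
servo_tool --deltas '[[[0, 0, 0.012], [0, 0, 0], 0.5], [[0, 0, 0], [0, 0, 0], 0.2], [[0, 0, 0], [0, 0, 0], 0], [[0, 0, 0], [0, 0, 0], 0], [[0, 0, 0], [0, 0, 0], 0], [[0, 0, 0], [0, 0, 0], 0]]' --squeeze 40

```text
time_s: 13.9
eef_pos: [526.4, -216.9, 75.9]
ee_rot: [0.0, 1.0, -0.026, 0.0]
force: [-0.7, 0.1, 4.4]
grip_width: 0.091
grip_force: 39.0
```

Grip width matches the 9 mm bead. First I'll push to the shut stop to find the gate's zero.

Call:
servo_tool --deltas '[[[0, -0.01, 0], [0, 0, 0], 0], [[0, -0.01, 0], [0, 0, 0], 0], [[0, 0, 0], [0, 0, 0], 0]]' --squeeze 60

```text
time_s: 14.2
eef_pos: [526.6, -213.0, 75.9]
ee_rot: [0.0, 1.0, -0.026, 0.0]
force: [-1.1, -0.4, 5.4]
grip_width: 0.084
grip_force: 58.5
```

Call:
servo_tool --deltas '[[[0, -0.01, 0], [0, 0, 0], 0], [[0, 0, 0], [0, 0, 0], 0]]'

```text
time_s: 14.4
eef_pos: [526.7, -212.7, 75.9]
ee_rot: [0.002, 1.0, -0.026, 0.001]
force: [-2.8, -9.3, 3.5]
grip_width: 0.085
grip_force: 58.7
```

Call:
servo_tool --deltas '[[[0, 0.03, 0], [0, 0, 0], 0], [[0, 0.03, 0], [0, 0, 0], 0], [[0, 0.03, 0], [0, 0, 0], 0], [[0, 0.03, 0], [0, 0, 0], 0], [[0, 0.03, 0], [0, 0, 0], 0], [[0, 0.03, 0], [0, 0, 0], 0], [[0, 0.03, 0], [0, 0, 0], 0], [[0, 0.03, 0], [0, 0, 0], 0]]'

```text
time_s: 15.2
eef_pos: [524.1, -258.6, 75.8]
ee_rot: [-0.0, 1.0, -0.026, 0.0]
force: [-1.6, 2.5, 7.1]
grip_width: 0.087
grip_force: 59.3
```

Call:
servo_tool --deltas '[[[0, 0.03, 0], [0, 0, 0], 0], [[0, 0.03, 0], [0, 0, 0], 0], [[0, 0.03, 0], [0, 0, 0], 0], [[0, 0.03, 0], [0, 0, 0], 0], [[0, 0.03, 0], [0, 0, 0], 0], [[0, 0.03, 0], [0, 0, 0], 0], [[0, 0.02, 0], [0, 0, 0], 0], [[0, 0, 0], [0, 0, 0], 0]]'

```text
time_s: 16.0
eef_pos: [522.0, -299.2, 75.9]
ee_rot: [0.0, 1.0, -0.026, 0.0]
force: [-2.4, -0.7, 6.7]
grip_width: 0.086
grip_force: 59.1
```

Call:
servo_tool --deltas '[[[0, 0.01, 0], [0, 0, 0], 0], [[0, 0.008, 0], [0, 0, 0], 0], [[0, 0, 0], [0, 0, 0], 0], [[0, 0, 0], [0, 0, 0], 0], [[0, 0, 0], [0, 0, 0], 0]]'

```text
time_s: 16.5
eef_pos: [521.8, -302.3, 75.9]
ee_rot: [0.0, 1.0, -0.026, 0.0]
force: [-2.7, 0.5, 6.5]
grip_width: 0.084
grip_force: 59.2
```

Run:
```python
from h import *
a=optics.capture('scene');b=optics.capture('top')
cv2.imwrite('pics/s6.png',a)
A=cv2.resize(a[140:240,255:360],None,fx=3.8,fy=3.8,interpolation=cv2.INTER_CUBIC)
B=cv2.resize(b[190:250,270:370],None,fx=4,fy=4,interpolation=cv2.INTER_CUBIC)
c=np.zeros((400,800,3),np.uint8);c[:380,:399]=A;c[:240,400:]=B
cv2.imwrite('pics/v6.png',c)
print(telemetry.sense()['eef_pos'])
```

```text
[ 521.77970925 -302.32146532   75.86482136]
```

View pics/v6.png

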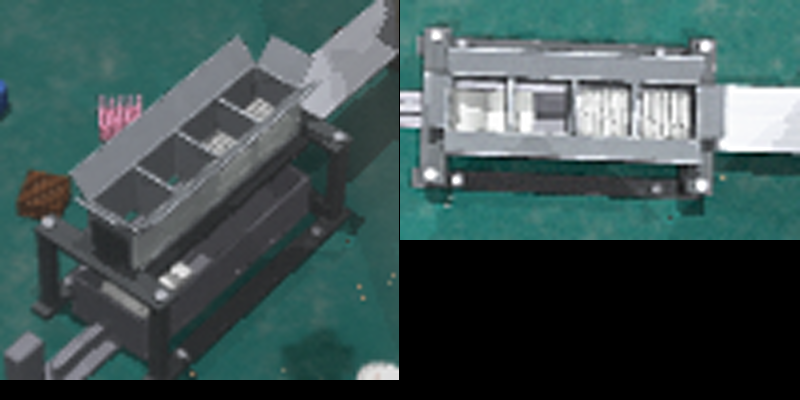

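The crops show cells 1 and 2 empty, with the fallen sinks in the bin, and sinks still in cells 3 and 4. Now pushing the gate shut.

Call:
servo_tool --deltas '[[[0, -0.03, 0], [0, 0, 0], 0], [[0, -0.03, 0], [0, 0, 0], 0], [[0, -0.03, 0], [0, 0, 0], 0], [[0, -0.03, 0], [0, 0, 0], 0], [[0, -0.03, 0], [0, 0, 0], 0], [[0, -0.03, 0], [0, 0, 0], 0], [[0, -0.03, 0], [0, 0, 0], 0], [[0, -0.03, 0], [0, 0, 0], 0]]'

```text
time_s: 17.4
eef_pos: [524.4, -254.8, 75.9]
ee_rot: [0.001, 1.0, -0.026, 0.0]
force: [-0.9, -2.7, 6.0]
grip_width: 0.085
grip_force: 59.2
```

Call:
servo_tool --deltas '[[[0, -0.03, 0], [0, 0, 0], 0], [[0, -0.03, 0], [0, 0, 0], 0], [[0, -0.03, 0], [0, 0, 0], 0], [[0, -0.03, 0], [0, 0, 0], 0], [[0, -0.03, 0], [0, 0, 0], 0], [[0, -0.03, 0], [0, 0, 0], 0], [[0, -0.015, 0], [0, 0, 0], 0], [[0, 0, 0], [0, 0, 0], 0]]'

```text
time_s: 18.2
eef_pos: [526.5, -215.2, 75.8]
ee_rot: [0.0, 1.0, -0.026, 0.0]
force: [-1.1, 1.1, 6.7]
grip_width: 0.085
grip_force: 59.2
```

Call:
servo_tool --deltas '[[[0, -0.01, 0], [0, 0, 0], 0], [[0, -0.01, 0], [0, 0, 0], 0], [[0, 0, 0], [0, 0, 0], 0]]'

```text
time_s: 18.5
eef_pos: [526.7, -212.8, 75.9]
ee_rot: [0.001, 1.0, -0.026, 0.001]
force: [-1.5, -7.0, 4.6]
grip_width: 0.085
grip_force: 59.2
```

Call:
servo_tool --deltas '[[[0, -0.008, 0], [0, 0, 0], 0], [[0, 0, 0], [0, 0, 0], 0], [[0, 0, 0], [0, 0, 0], 0.5], [[0, 0, 0], [0, 0, 0], 0.5], [[0, 0, 0], [0, 0, 0], 0.5], [[0, 0, -0.05], [0, 0, 0], 0.5], [[0, 0, -0.15], [0, 0, 0], 0.5], [[0, 0, -0.2], [0, 0, 0], 0.5]]'

```text
time_s: 19.3
eef_pos: [525.8, -208.9, 155.5]
ee_rot: [-0.001, 1.0, -0.026, -0.001]
force: [0.4, -0.9, 1.5]
grip_width: 0.502
grip_force: 0.0
```

Call:
servo_tool --deltas '[[[0, 0, -0.2], [0, 0, 0], 0.5], [[0, 0, -0.2], [0, 0, 0], 0.5], [[0, 0, 0], [0, 0, 0], 0.5], [[0, 0, 0], [0, 0, 0], 0.5]]'

```text
time_s: 19.7
eef_pos: [526.6, -209.4, 236.1]
ee_rot: [0.0, 1.0, -0.026, 0.001]
force: [0.5, 0.3, -0.9]
grip_width: 0.5
grip_force: 0.0
```

Run:
```python
from h import *
a=optics.capture('scene');b=optics.capture('wrist');t=optics.capture('top')
cv2.imwrite('pics/w7.png',b);cv2.imwrite('pics/t7.png',t)
# numeric check: tab image shift between the shut view before the pull and now, by predicted positions
A=cv2.resize(a[140:350,170:370],None,fx=2.8,fy=2.8,interpolation=cv2.INTER_CUBIC)[:400]
cv2.imwrite('pics/v7.png',np.hstack([cv2.resize(a[135:250,245:365],(417,400),interpolation=cv2.INTER_CUBIC),cv2.resize(b[100:300,80:480],(383,192)).repeat(1,0) if 0 else cv2.resize(b[:,80:480],(380,400))]))
print(telemetry.sense()['eef_pos'],telemetry.sense()['force'])
```

```text
[ 526.11867417 -209.33963873  234.09678479] [-0.17229133 -0.36738831  0.12469105]
```

View pics/v7.png

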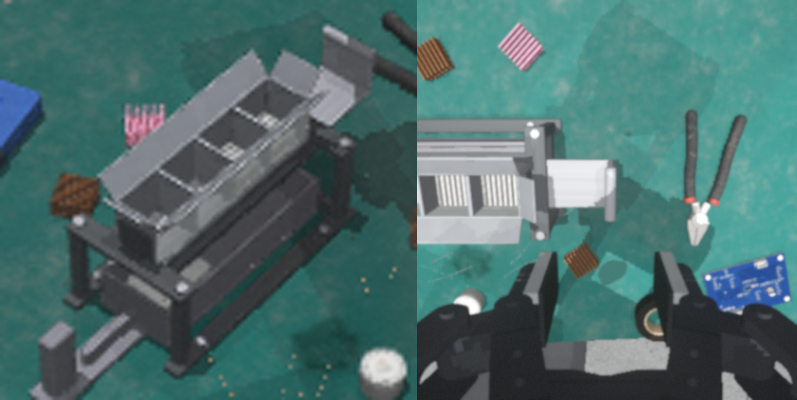

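The gate is shut, cells 3 and 4 still hold their sinks, the bin is home and the bystanders are where they were. Handing in.

```bash
python3 -c "
from rig import ctrl
print(ctrl.finish_job())"
```

```text
the job is handed in; nothing more can be done
None
```

I slid the bin home against the stop, dropped sinks 1 and 2 into it, pushed the gate shut with sinks 3 and 4 still in their cells, and handed the job in after about 20 s of robot time; no verdict came back.

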